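# Nudge the mixer's adapter plate onto its locating pins

### The arm

A 7-joint arm with a two-finger parallel gripper is mounted at the origin on a cart in front of the work surface, level with it; the furniture and walls round the work are solid. World frame = base frame: x ahead of the robot, y to its left, z up, the work surface at z = 0. Lengths are in m, angles in rad, forces in N, time in s.
With the tool pointing down it reaches from about 0.4 to 0.875 m from the base axis. Payload 4.4 kg.
Tool frame: the origin (TCP) lies midway between the tips of the shut fingers; the grasp point (between the pads) lies 19 mm behind it; z points along the fingers, x is the direction in which the jaws open and shut, and the axes are right-handed (so a half turn about z gives the same grasp; the last joint's range is limited). The gripper opens to 85 mm and grips with 20 to 120 N. Pads are 22 mm wide; open, the fingers measure 114 mm over their backs; the gripper's body (76 mm by 85 mm) begins 54 mm behind the grasp point. The pads swing forward as they close: fully open they stand 13 mm farther back than shut.
Start: joints at [-1.173, 0.628, 0.038, 1.517, -0.027, 0.996, -0.02], TCP at [0.291, 0.581, 0.231] pointing down, gripper open.
Joint ranges: [-3.06, 3.06], [-0.37, 2.12], [-1.25, 1.32], [0.18, 2.47], [-1.1, 4.24], [0.23, 1.98], [-2.94, 2.94]. Speed limits (rad/s): [2.57, 2.57, 3.14, 3.14, 3.14, 3.14, 3.14].

### API

Orientations are given as a unit quaternion [w, x, y, z].
In Python, from station import observe, get_image, hand_in gives the robot as it stands.
- The arm moves only by the shell command python3 -m inch 'ROWS' [FORCE]. ROWS is JSON, a list of rows, each a list of 3 entries, a list of its own where there are three numbers: the shift along the tool's x, y, z in cm, then the turn, a rotation vector about the tool's x, y, z in rad, then the opening, from -1 (shut) to 1 (fully open). In form: [[[dx, dy, dz], [rx, ry, rz], fingers], ...]. A call has 1 to 20 rows; each row is the pose to reach, as a shift and turn from the pose measured when the call began, along the tool's axes at that moment; what a row does not reach only later rows make up. A row lasts 1/8 s, in which the tool goes at most 62.5 mm and 10.7 degrees, less where a joint would pass 70% of its speed; a pose out of reach is approached as far as the arm can. A call with a gripper value outside its range is refused whole. The fingers move at their own pace and stop on an object; FORCE is the grip in N (left out, the last holds). Time passes only in rows, so rows that repeat a pose let the fingers close. It gives the time, the measured TCP pose, the force and the opening at its end, in the units of the state.
- observe(): the state, without advancing time (a new reading comes with each control period).
- get_image(name): name is "side" or "top"; returns a dict with "image" (400x640x3 uint8, red, green, blue), "mtx" (3x3 intrinsics, pixels), "world_to_cam" (4x4, takes a point from world to camera coordinates). Camera axes: x right, y up, looking along -z (the intrinsics and any distortion apply to the point x, -y, -z); pixel columns grow to the right and rows downward; lengths in m; the calibration is good to about 2 mm. A picture is of the moment at which its call begins. There is no depth.
- hand_in(): hands the job in, once; it reports no verdict.
The state is a dict: "t": time; "joint_positions": joint angles; "joint_vel": joint speeds; "effort": joint torques, N m; "ee_pos": TCP position; "ee_rot": TCP orientation; "force": force on the tool from outside, world axes, zero at the start; "moment": the same for the moment, N m; "finger_gap": opening from 0.0 (shut) to 1.0 (fully open).
Only numpy, scipy, OpenCV 4.12 (cv2) and the standard library are available. Lean on these libraries where they do the work, as an engineer would, in place of code of your own. Each camera call takes 0.05 s, during which the arm holds its last target. There are 200 camera calls.

### The job

The blue adapter plate of the bench mixer has been left askew, perched on top of the mixer's two locating pins and its front ledge. Push it by its edges with the fingertips until both its holes drop over the two pins and it lies flat on the mixer's platform, then leave it. Do not grip, lift or tip the plate up, and leave the jar, the vial and the strip block around the mixer where they stand.

Things in the scene. Friction and masses are not known exactly. Their poses are not given: they have to be found in the camera images.
- mixer: White low bench mixer, fixed, 190 x 170 mm, 38 mm high, with a grey platform (150 x 156 mm) in the middle whose flat top, the deck, is 45 mm above the table. Origin: centre of its underside, on the table; x from its front (black panel, two small knobs 10 mm proud) to its back, y to its left, z up. Turned up to 0.3 rad from the robot's axes. Seated, the plate's origin is at x = 10, y = 0 mm.
- pin_left (a point): Foot of the left (+y) steel pin, on its axis at deck height (45 mm above the table); axes of the mixer. It stands at x = +25, y = +48 mm of the mixer; diameter 9 mm, 8 mm tall, the upper 4 mm tapering to a flat tip 4 mm across.
- pin_right (a point): Foot of the right (-y) steel pin, on its axis at deck height; axes of the mixer. Like the left pin, at x = +25, y = -48 mm of the mixer.
- ledge (a point): Middle of the top of the aluminium rest ledge at the front of the deck, 8 mm above the deck like the pin tips; axes of the mixer. The ledge is 19 mm wide (mixer x = -68 to -49 mm) and 130 mm long along y. When the plate is seated its top is 4 mm higher than the ledge and its front edge is 4 mm behind it. Pushed sideways, the plate turns less if pushed near its front.
- plate: Loose blue plate, 110 (x) x 124 (y) x 12 mm, 0.25 to 0.5 kg, thin black studded mat on top (2.5 mm). Origin: centre of its underside; x to the mixer's back, y left, z up. It starts level on the pin tips and the ledge, 8 mm above the deck, 16 to 30 mm too far to the front, up to 12 mm to a side and 0.17 rad turned. It slides when pushed and, in the right place, drops 8 mm by its weight.
- hole_left (a point): Centre of the plate's left (+y) through hole, 13 mm in diameter, at the plate's underside, at x = +15, y = +48 mm of the plate; axes of the plate.
- hole_right (a point): Centre of the plate's right (-y) through hole, 13 mm in diameter, at the plate's underside, at x = +15, y = -48 mm of the plate; axes of the plate.
- black_jar: Bystander: clear jar with a black screw cap, diameter 43 mm, 72 mm tall, standing on the table to the left of the mixer. Origin: centre of its underside.
- blue_vial: Bystander: small clear vial with a blue cap, diameter 17 mm, 50 mm tall, standing on the table to the right of the mixer. Origin: centre of its underside.
- strip_holder: Bystander: black eight-well strip block, 26 x 130 x 31 mm (long side along its y), lying on the table behind the mixer. Origin: centre of its underside.
There are look-alikes about, which are no part of the job. Of the things like the plate, leave any that is orange or red; of the rest the larger one is meant.

How it is judged:
By the outcome, as a careful person would: the job done as asked, in the order asked, and still so for the second after the job is handed in, with the robot touching nothing.
It also fails if it takes over 64 s, if anything falls off the work surface, if the arm or the gripper's body presses on something with over 40 N, if the wrist force passes 120 N, or if a joint passes its speed limit or range.

## Working session

There is one attempt and no reset: what is moved stays moved. The work goes in short steps, Python scripts to look and compute and a shell command to move; the robot and the scene stay as the last step left them, time stands still between calls to the robot, and variables do not carry over. Pictures are saved under pics/ and viewed, about 8 in all and at most 12, crops included, and the job is handed in when it is done.

```bash
ls; mkdir -p pics; python3 - <<'E'
from station import *
import cv2,numpy as np
s=observe();print(s['t'],s['ee_pos'],s['ee_rot'],s['force'],s['finger_gap'])
for n in('top','side'):
    d=get_image(n);cv2.imwrite(f'pics/{n}0.png',d['image'][...,::-1]);print(n,d['mtx'],d['world_to_cam'],[k for k in d])
E
```

```text
pics
0.0 [0.29046873 0.58078526 0.23040081] [ 5.04279172e-04  8.50685393e-01  5.25674301e-01 -7.98380929e-04] [-0.12161461 -0.4193106   0.8924921 ] 1.0027387680360058
top [[390.49084401   0.         318.77252708]
 [  0.         390.49084401 200.00656525]
 [  0.           0.           1.        ]] [[ 1.59564577e-03 -9.99965197e-01  8.18896159e-03 -4.65619867e-04]
 [ 9.84562479e-01  3.00424896e-03  1.75007714e-01 -6.31397200e-01]
 [-1.75026225e-01  7.78329400e-03  9.84533006e-01 -8.90407528e-01]
 [ 0.00000000e+00  0.00000000e+00  0.00000000e+00  1.00000000e+00]] ['image', 'mtx', 'world_to_cam']
side [[477.66851826   0.         323.22978813]
 [  0.         477.66851826 204.27556551]
 [  0.           0.           1.        ]] [[ 0.89869727 -0.43856725  0.0014098  -0.54970762]
 [ 0.15960554  0.33004905  0.93037288 -0.16472371]
 [-0.40849638 -0.83589855  0.36661195 -0.86503558]
 [ 0.          0.          0.          1.        ]] ['image', 'mtx', 'world_to_cam']
```

View pics/top0.png

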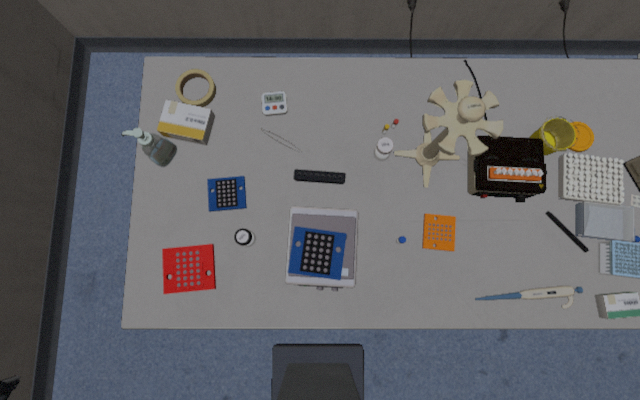

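View pics/side0.png

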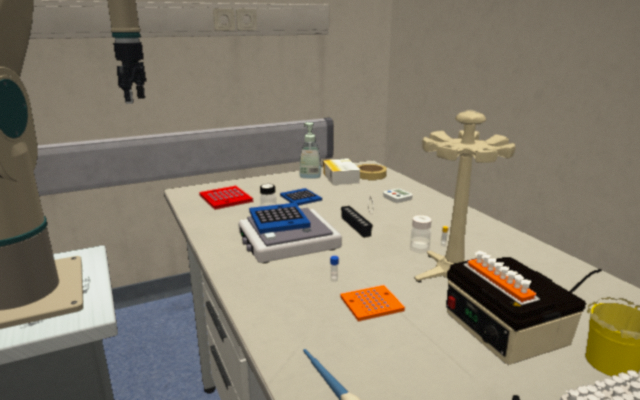

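Things that could be taken for the plate (top view):
- Blue on the mixer, at (318,253)
- Small blue, at (227,193)
- Red, at (189,268)
- Orange, at (439,232)

I choose the one at (318,253): it is blue, the larger of the two blues, and sits on the mixer. The jar is at (244,237), the vial at (402,240) and the strip block at (320,176).

```bash
cat > h.py <<'E'
import cv2,numpy as np
from station import *
def snap(n):
    d=get_image(n);return d['image'][...,::-1].copy(),d['mtx'],d['world_to_cam']
def cast(uv,z,K,T):
    uv=np.atleast_2d(uv).astype(float);R=T[:3,:3];c=-R.T@T[:3,3]
    r=np.c_[(uv[:,0]-K[0,2])/K[0,0],-(uv[:,1]-K[1,2])/K[1,1],-np.ones(len(uv))]@R
    return c+r*((z-c[2])/r[:,2])[:,None]
def proj(P,K,T):
    p=np.atleast_2d(P)@T[:3,:3].T+T[:3,3];return np.c_[K[0,0]*p[:,0]/-p[:,2]+K[0,2],-K[1,1]*p[:,1]/-p[:,2]+K[1,2]]
def crop(im,x0,y0,x1,y1,s):
    return cv2.resize(im[y0:y1,x0:x1],None,fx=s,fy=s,interpolation=cv2.INTER_CUBIC)
E
python3 - <<'E'
from h import *
im,K,T=snap('top')
c=crop(im,278,200,368,298,6);cv2.imwrite('pics/c1.png',c)
hsv=cv2.cvtColor(im,cv2.COLOR_BGR2HSV)
for p in [(318,210),(291,225),(270,225),(330,218),(300,260),(345,280),(355,250)]:print(p,im[p[1],p[0]],hsv[p[1],p[0]])
E
```

```text
(318, 210) [157 149 149] [120  13 157]
(291, 225) [125 120 120] [120  10 125]
(270, 225) [131 131 132] [  0   2 132]
(330, 218) [112 106 110] [140  14 112]
(300, 260) [107  60  31] [109 181 107]
(345, 280) [155 147 146] [117  15 155]
(355, 250) [127 123 126] [143   8 127]
```

View pics/c1.png

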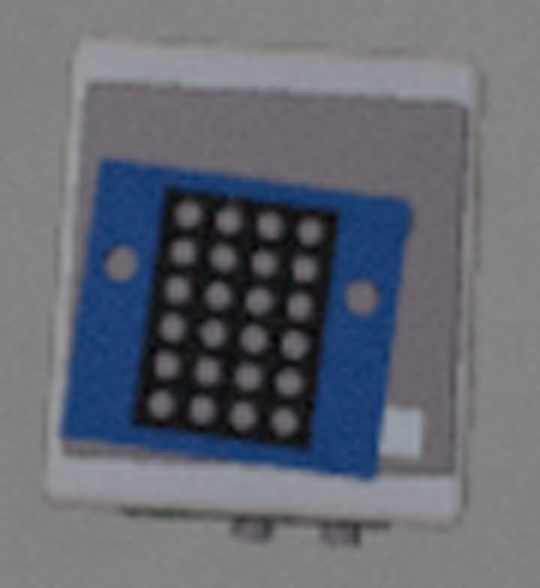

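The crop shows the plate askew to the front left on the deck, with its holes at about (298,244) and (338,249) in the full image. The mixer's outline corners are at about (291,207), (358,210), (286,283) and (355,287). Next I measure.

```bash
cat >> h.py <<'E'
def rect(mask,z,K,T,s,x0,y0):
    cs=cv2.findContours(mask,cv2.RETR_EXTERNAL,cv2.CHAIN_APPROX_NONE)[0];c=max(cs,key=cv2.contourArea)
    uv=(c[:,0]+.5)/s+[x0-.0,y0-.0]-.5
    w=cast(uv,z,K,T)[:,:2]
    (cx,cy),(a,b),an=cv2.minAreaRect((w*1000).astype(np.float32))
    e=(an+45)%90-45
    if round((e-an)/90)%2: a,b=b,a
    return np.array([cx,cy]),a,b,np.deg2rad(e)   # a: size along x, b: along y (mm)
def measure():
    im,K,T=snap('top');x0,y0,s=270,190,6
    c=crop(im,x0,y0,378,306,s);c=cv2.GaussianBlur(c,(0,0),3)
    f=c.astype(int);bg=f[...,0]-f[...,1];br=f[...,0]-f[...,2]
    hs=cv2.cvtColor(c,cv2.COLOR_BGR2HSV)
    blue=((br>38)).astype(np.uint8)*255
    k=np.ones((3,3),np.uint8)
    holes=[]
    cs,h=cv2.findContours(blue,cv2.RETR_CCOMP,cv2.CHAIN_APPROX_NONE)
    for q,hh in zip(cs,h[0]):
        A=cv2.contourArea(q)
        if hh[3]>=0 and 250<A<2500:
            m=cv2.moments(q);holes.append((np.array([m['m10'],m['m01']])/m['m00']+.5)/s+[x0-.5,y0-.5])
    mix=(bg>3).astype(np.uint8)*255
    mix=cv2.morphologyEx(mix,cv2.MORPH_OPEN,np.ones((25,25),np.uint8))
    M=rect(mix,.038,K,T,s,x0,y0);P=rect(blue,.065,K,T,s,x0,y0)
    return c,blue,mix,M,P,holes,K,T,im
E
python3 - <<'E'
from h import *
c,blue,mix,M,P,holes,K,T,im=measure()
print('M',M);print('P',P)
for h in holes: print(h,cast(h,.065,K,T)*1000,cast(h,.060,K,T)*1000)
cv2.imwrite('pics/m1.png',np.hstack([mix,blue])[::2,::2])
R=lambda a:np.array([[np.cos(a),-np.sin(a)],[np.sin(a),np.cos(a)]])
print('plate in mixer',R(M[3]).T@(P[0]-M[0]),P[3]-M[3])
E
```

```text
M (array([522.27825928,  -6.20641327]), 179.98641967773438, 162.04129028320312, np.float64(-0.055093212944632715))
P (array([504.95065308,   5.19246674]), 110.50914001464844, 124.72012329101562, np.float64(-0.13614425703426775))
[337.89798008 249.04135943] [[512.98105027 -44.00663751  65.        ]] [[513.23684139 -44.29058724  60.        ]]
[297.61386299 243.41122766] [[525.94126027  50.65318729  65.        ]] [[526.26732395  50.88249991  60.        ]]
plate in mixer [-17.92899922  10.42743444] -0.08105104408963504
```

View pics/m1.png

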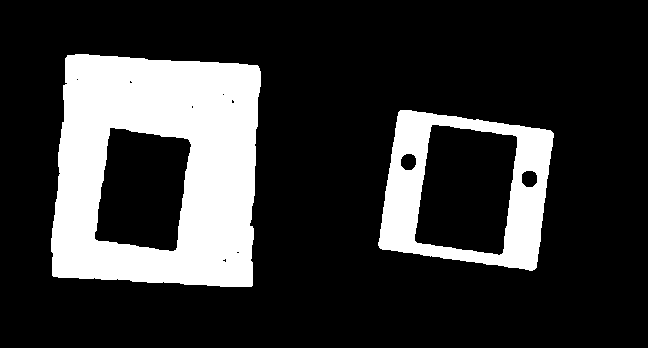

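The plate measures 110.5 x 124.7 mm, which matches the given size. The mixer's soft outline came out about 9 mm small each way, so I refine it with edge lines from the outer body and the deck.

```bash
cat > mix.py <<'E'
from h import *
im,K,T=snap('top')
g=cv2.GaussianBlur(im,(0,0),.7).astype(np.float32)
V=g.mean(2);B=g[...,0]-g[...,1]
M0=np.array([522.8,-6.2]);a0=-.055
def edge(ch,axis,pos,lo,hi,z,rng=7):
    # subpixel strongest step along axis near pos, at stations lo..hi of the other axis; line fit in world
    t=np.arange(-rng,rng+.01,.25);c,s=np.cos(a0),np.sin(a0);pts=[];st=[]
    for q in np.linspace(lo,hi,40):
        l=np.c_[pos+t,0*t+q] if axis==0 else np.c_[0*t+q,pos+t]
        w=np.c_[M0[0]+c*l[:,0]-s*l[:,1],M0[1]+s*l[:,0]+c*l[:,1],0*t+z*1000]/1000
        uv=proj(w,K,T).astype(np.float32)
        p=cv2.remap(ch,uv[:,0].reshape(1,-1),uv[:,1].reshape(1,-1),cv2.INTER_CUBIC)[0]
        d=abs(np.gradient(p));k=d.argmax();m=slice(max(0,k-6),k+7)
        pts.append((d[m]*t[m]).sum()/d[m].sum()+pos);st.append(q)
    pts=np.array(pts);st=np.array(st);ok=np.ones(40,bool)
    for _ in range(4):
        f=np.polyfit(st[ok],pts[ok],1);r=abs(pts-np.polyval(f,st));ok=r<max(1.0,2*np.median(r))
    return f[1].round(2),(f[0]*(-1 if axis==0 else 1)).round(4),r[ok].std().round(2),ok.sum()
for n,ch in(('V',V),('B',B)):
  for nm,a in dict(back=(0,95,-75,75,.038),front=(0,-95,-75,75,.038),left=(1,85,-70,80,.038),right=(1,-85,-70,80,.038),
   dback=(0,75,-65,65,.045,5),dright=(1,-78,-60,65,.045,4),dleft=(1,78,40,70,.045,4),dfront=(0,-75,-73,-60,.045,4),ledgeR=(1,-65,-66,-52,.053,4)).items():
    print(n,nm,*edge(ch,*a))
E
python3 mix.py
```

```text
V back 91.6 -0.0046 0.35 35
V front -92.9 0.0004 0.27 33
V left 78.69 0.0 0.05 37
V right -79.61 -0.0004 0.16 32
V dback 74.92 -0.0016 0.3 37
V dright -78.83 -0.0014 0.21 40
V dleft 78.08 -0.0169 0.22 40
V dfront -79.45 0.057 0.04 40
V ledgeR -63.18 0.0321 0.06 40
B back 89.26 0.0011 0.23 37
B front -90.16 0.0077 0.41 32
B left 79.41 0.0156 0.36 33
B right -80.81 -0.0003 0.3 34
B dback 74.03 0.0073 0.96 35
B dright -80.22 0.0009 0.3 35
B dleft 77.08 0.0424 0.67 36
B dfront -79.49 0.0799 0.26 29
B ledgeR -66.92 -0.035 0.23 35
```

The deck edges give a mixer centre of about (522.6, -6.5) mm and a yaw of -0.056. In mixer axes the plate is at (-18.3, +10.7) mm, turned -0.081, all within the stated ranges.

Plan:
1. Push the left edge with both open fingertips, which shifts and squares the plate.
2. Push the front edge with both tips until it drops.

First move: go above the left side.

```bash
python3 -m inch '[[[-33.8,41.7,8],[0,0,1.162],1],[[-33.8,41.7,8],[0,0,1.162],1],[[-33.8,41.7,8],[0,0,1.162],1],[[-33.8,41.7,8],[0,0,1.162],1],[[-33.8,41.7,8],[0,0,1.162],1],[[-33.8,41.7,8],[0,0,1.162],1],[[-33.8,41.7,8],[0,0,1.162],1],[[-33.8,41.7,8],[0,0,1.162],1],[[-33.8,41.7,8],[0,0,1.162],1],[[-33.8,41.7,8],[0,0,1.162],1],[[-33.8,41.7,8],[0,0,1.162],1],[[-33.8,41.7,8],[0,0,1.162],1]]'
cat >> h.py <<'E'
M=np.array([522.6,-6.5]);A=-.056
def where(tx=None,ty=None,tz=None,ta=None):
    "TCP in mixer axes (mm); target in mixer axes, tool-x angle ta rel. mixer x -> row in cm/rad"
    from scipy.spatial.transform import Rotation as Ro
    s=observe();Rt=Ro.from_quat(np.roll(s['ee_rot'],-1)).as_matrix();p=s['ee_pos']*1000
    c,n=np.cos(A),np.sin(A);d=p[:2]-M
    print('t',round(s['t'],2),'mixer xy',(c*d[0]+n*d[1]).round(1),(-n*d[0]+c*d[1]).round(1),'z',p[2].round(1),'ang',(np.arctan2(Rt[1,0],Rt[0,0])-A).round(3),'tilt',Rt[:,2].round(3),'F',s['force'].round(1),'gap',s['finger_gap'].round(2))
    if tx is not None:
        g=np.array([M[0]+c*tx-n*ty,M[1]+n*tx+c*ty,tz]);print('row cm',(Rt.T@(g-p)/10).round(2))
        G=np.array([[np.cos(ta+A),np.sin(ta+A),0],[np.sin(ta+A),-np.cos(ta+A),0],[0,0,-1]])
        print('rot',Ro.from_matrix(Rt.T@G).as_rotvec().round(3))
E
python3 -c "
from h import *
where(-16,98,65,0)
im,K,T=snap('side');cv2.imwrite('pics/s1.png',crop(im,220,100,400,280,3.3))"
```

```text
t: 1.75
ee_pos: [0.5119, 0.094, 0.1512]
ee_rot: [-0.0, 1.0, -0.026, -0.0]
force: [-0.2, 0.7, -0.3]
finger_gap: 0.997Traceback (most recent call last):
  File "<string>", line 3, in <module>
    where(-16,98,65,0)
    ~~~~~^^^^^^^^^^^^^
  File "h.py", line 44, in where
    print('t',round(s['t'],2),'mixer xy',(c*d[0]+n*d[1]).round(1),(-n*d[0]+c*d[1]).round(1),'z',p[2].round(1),'ang',(np.arctan2(Rt[1,0],Rt[0,0])-A).round(3),'tilt',Rt[:,2].round(3),'F',s['force'].round(1),'gap',s['finger_gap'].round(2))
                                                                                                                                                                                                                   ^^^^^^^^^^^^^^^^^^^^^
AttributeError: 'float' object has no attribute 'round'
```

```bash
sed -i "s/s\['finger_gap'\].round(2)/round(s['finger_gap'],2)/" h.py
python3 -m inch '[[[0,0,4],[0,0,0],1],[[0,0,8.6],[0,0,0],1],[[0,0,8.6],[0,0,0],1]]' >/dev/null
python3 -c "
from h import *
where(-16,98,45,0)
im,K,T=snap('side');cv2.imwrite('pics/s1.png',crop(im,220,100,400,280,3.3))"
```

```text
t 2.12 mixer xy -19.4 100.7 z 63.0 ang 0.006 tilt [-0.007 -0.001 -1.   ] F [-0.4  0.2  0.7] gap 1.0
row cm [0.35 0.27 1.8 ]
rot [0.001 0.007 0.006]
```

View pics/s1.png

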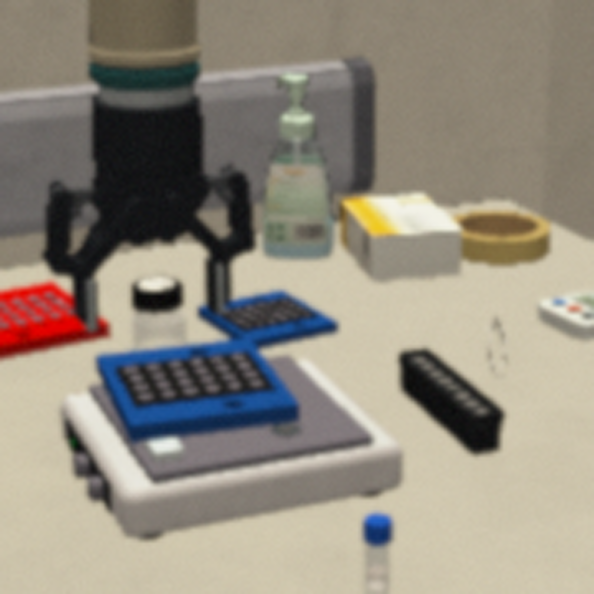

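The side view shows both open fingertips on the far (left) side of the plate. Their lowest ends are at about (286,194) and (248,201) in the full image. I check those tip heights against the projection.

```bash
python3 -c "
from h import *
im,K,T=snap('side');c,n=np.cos(A),np.sin(A)
for x in(-19.4-49,-19.4+49):
  for z in (56,63,70,76,82):
    print(x,z,proj([[(M[0]+c*x-n*100.7)/1e3,(M[1]+n*x+c*100.7)/1e3,z/1e3]],K,T).round(1))"
```

```text
-68.4 56 [[246.4 207.2]]
-68.4 63 [[246.2 204.4]]
-68.4 70 [[246.1 201.6]]
-68.4 76 [[245.9 199.2]]
-68.4 82 [[245.8 196.8]]
29.6 56 [[286.3 201.4]]
29.6 63 [[286.2 198.7]]
29.6 70 [[286.1 196. ]]
29.6 76 [[286.1 193.6]]
29.6 82 [[286.  191.3]]
```

The tips are at z of about 75 mm, 13 mm above the TCP as stated. Now I go down to TCP z 45.5.

```bash

python3 -m inch '[[[0.35,0.2,1.0],[0,0.007,0.006],1],[[0.35,0.3,1.75],[0,0.007,0.006],1],[[0.35,0.3,1.75],[0,0.007,0.006],1],[[0.35,0.3,1.75],[0,0.007,0.006],1]]' >/dev/null
python3 -c "
from h import *
where(-16,73,45.5,0)"
```

```text
t 2.73 mixer xy -12.6 97.5 z 48.7 ang -0.001 tilt [ 0.007  0.    -1.   ] F [-0.2 -0.3 -0.1] gap 1.0
row cm [-0.34  2.45  0.32]
rot [-0.    -0.007 -0.001]
```

```bash

python3 -m inch '[[[-0.2,0.4,0.25],[0,-0.004,0],1],[[-0.2,0.8,0.25],[0,-0.004,0],1],[[-0.2,1.1,0.25],[0,-0.004,0],1],[[-0.2,1.4,0.25],[0,-0.004,0],1],[[-0.2,1.7,0.25],[0,-0.004,0],1]]'
python3 -c "
from h import *
where(-15,73,45.5,0)"
```

```text
t: 3.35
ee_pos: [0.5125, 0.0748, 0.0462]
ee_rot: [-0.0, 1.0, -0.028, 0.001]
force: [-0.6, 0.9, 0.4]
finger_gap: 1.0
t 3.35 mixer xy -14.7 80.6 z 46.2 ang -0.001 tilt [ 0.003  0.001 -1.   ] F [-0.6  0.9  0.4] gap 1.0
row cm [-0.03  0.76  0.07]
rot [-0.001 -0.003 -0.001]
```

```bash

python3 -m inch '[[[0,0.25,0.05],[0,0,0],1],[[0,0.5,0.05],[0,0,0],1],[[0,0.7,0.05],[0,0,0],1],[[0,0.76,0.05],[0,0,0],1],[[0,0.76,0.05],[0,0,0],1]]'
cat > look.py <<'E'
from h import *
M1=(M,A)
c,blue,mix,_,P,holes,K,T,im=measure()
R=np.array([[np.cos(A),-np.sin(A)],[np.sin(A),np.cos(A)]])
print('plate in mixer',(R.T@(P[0]-M)).round(1),'size',P[1],P[2],'ang',round(P[3]-A,4))
for h in holes: print('hole',h.round(1),(R.T@(cast(h,.064,K,T)[0,:2]*1000-M)).round(1))
where()
import sys
if len(sys.argv)>1: cv2.imwrite(sys.argv[1],c[:600])
E
python3 look.py pics/t2.png
```

```text
t: 3.98
ee_pos: [0.5121, 0.0672, 0.0457]
ee_rot: [-0.0, 1.0, -0.028, 0.001]
force: [-0.8, 2.5, 1.9]
finger_gap: 0.999
plate in mixer [-16.6  -9.2] size 110.52587890625 110.5067367553711 ang -0.0459
hole [343.3 247.8] [ -3.7 -50.5]
t 4.03 mixer xy -14.7 73.0 z 45.7 ang -0.001 tilt [ 0.003  0.001 -1.   ] F [-0.3  2.7  1.9] gap 1.0
```

View pics/t2.png

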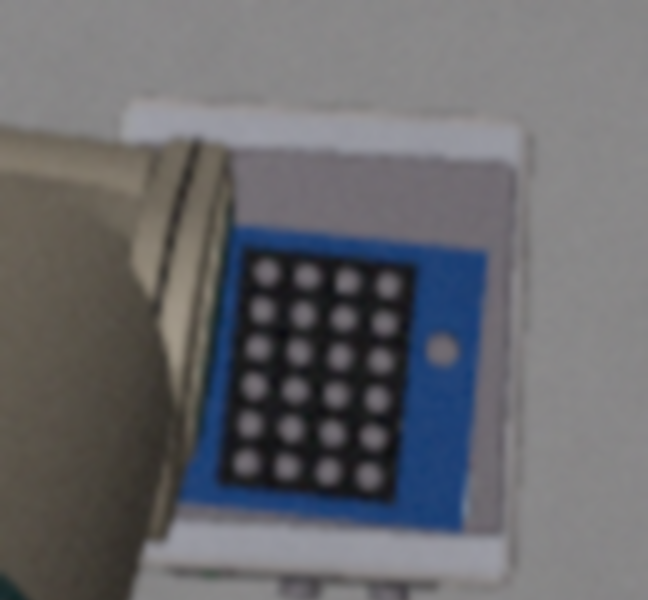

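The top view shows the right hole at (343,248). The plate is now at about (-16.5, -1.8) mm, turned -0.046, so only the front tip made contact. The two-tip front push will square it. I back off, rise and go round to the front.

```bash

python3 -m inch '[[[0,-1.5,0],[0,0,0],1],[[0,-1.5,-4.5],[0,0,0],1],[[-4,3,-4.5],[0,0,-0.19],1],[[-8.7,7.3,-4.5],[0,0,-0.5],1],[[-8.7,7.3,-4.5],[0,0,-1],1],[[-8.7,7.3,-4.5],[0,0,-1.571],1],[[-8.7,7.3,-4.5],[0,0,-1.571],1],[[-8.7,7.3,-4.5],[0,0,-1.571],1],[[-8.7,7.3,-4.5],[0,0,-1.571],1],[[-8.7,7.3,-4.5],[0,0,-1.571],1],[[-8.7,7.3,-4.5],[0,0,-1.571],1],[[-8.7,7.3,-4.5],[0,0,-1.571],1],[[-8.7,7.3,-4.5],[0,0,-1.571],1]]' >/dev/null
python3 -c "
from h import *
where(-102,-1,45.5,np.pi/2)"
```

```text
t 5.65 mixer xy -101.8 0.2 z 90.3 ang 1.569 tilt [ 0.003  0.    -1.   ] F [-0.7 -0.6  1.2] gap 1.0
row cm [-0.12 -0.04  4.48]
rot [ 0.003 -0.    -0.002]
```

```bash

python3 -m inch '[[[-0.1,0,3],[0,0,0],1],[[-0.1,0,4.5],[0,0,0],1],[[-0.1,0.5,4.5],[0,0,0],1],[[-0.1,1.0,4.5],[0,0,0],1],[[-0.1,1.3,4.5],[0,0,0],1],[[-0.1,1.6,4.5],[0,0,0],1],[[-0.1,1.9,4.5],[0,0,0],1],[[-0.1,2.2,4.5],[0,0,0],1],[[-0.1,2.5,4.5],[0,0,0],1],[[-0.1,2.6,4.5],[0,0,0],1],[[-0.1,2.6,4.5],[0,0,0],1]]' 
python3 look.py pics/t3.png
```

```text
t: 7.02
ee_pos: [0.4474, -0.0031, 0.0453]
ee_rot: [0.001, 0.727, 0.686, 0.001]
force: [-2.5, -0.3, 0.4]
finger_gap: 0.998
plate in mixer [-7.3  0.2] size 107.1897201538086 124.36845397949219 ang -0.003
hole [342.2 243.6] [  5.9 -47.4]
hole [301.7 241.1] [ 6.1 48.1]
t 7.08 mixer xy -75.3 -0.8 z 45.4 ang 1.569 tilt [ 0.003  0.    -1.   ] F [-1.4 -0.9 -0.5] gap 1.0
```

View pics/t3.png

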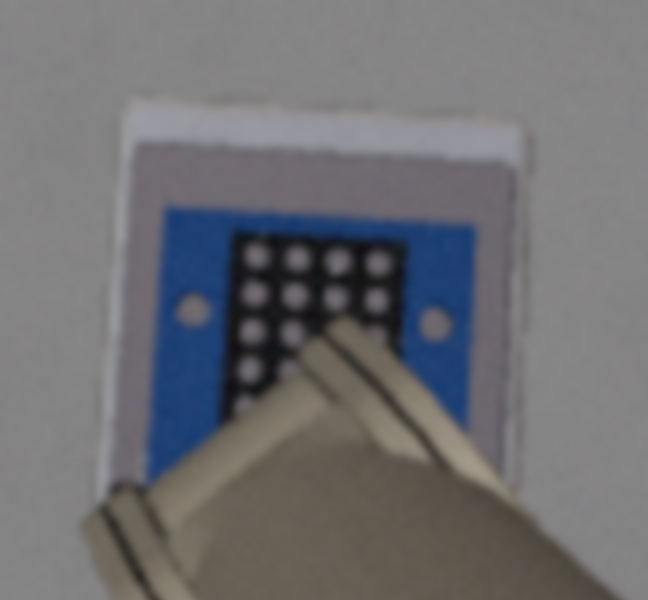

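The top view shows the plate square. Its holes at (302,241) and (342,244) are at mixer x = 6 and y = ±48, so 19 mm remain straight ahead.

```bash

python3 -m inch '[[[0,0.3,0],[0,0,0],1],[[0,0.6,0],[0,0,0],1],[[0,0.9,0],[0,0,0],1],[[0,1.2,0],[0,0,0],1],[[0,1.4,0],[0,0,0],1],[[0,1.5,0],[0,0,0],1],[[0,1.6,0],[0,0,0],1],[[0,1.7,0],[0,0,0],1],[[0,1.75,0],[0,0,0],1],[[0,1.8,0],[0,0,0],1],[[0,1.85,0],[0,0,0],1],[[0,1.9,0],[0,0,0],1],[[0,1.9,0],[0,0,0],1]]' 
python3 look.py; python3 -c "
from h import *
im,K,T=snap('side');cv2.imwrite('pics/s2.png',crop(im,225,180,355,275,5))"
```

```text
t: 8.7
ee_pos: [0.4664, -0.0042, 0.0454]
ee_rot: [0.001, 0.727, 0.686, 0.001]
force: [-0.5, 0.7, -0.4]
finger_gap: 1.001
plate in mixer [16.4 -0.1] size 93.25116729736328 123.33026123046875 ang -0.0039
hole [302.4 233.9] [23.3 47.5]
t 8.75 mixer xy -56.3 -0.8 z 45.4 ang 1.569 tilt [ 0.003  0.    -1.   ] F [-0.3 -0.1 -0.1] gap 0.99
```

View pics/s2.png

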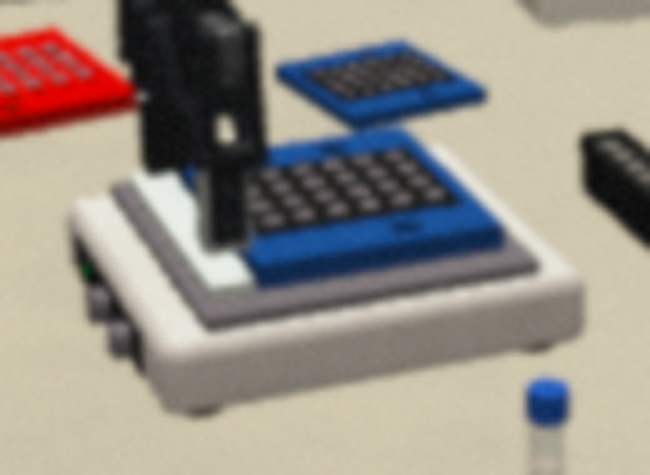

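The side view shows the plate low on the deck with the ledge clear in front of it, and the force is near zero. It seems to have dropped. I back off and check.

```bash

python3 -m inch '[[[0,-1,0],[0,0,0],1],[[0,-3,0],[0,0,0],1],[[0,-3,-5],[0,0,0],1],[[6,-3,-15],[0,0,0],1],[[16,-3,-17],[0,0,0],1],[[30,-3,-17],[0,0,0],1],[[30,-3,-17],[0,0,0],1],[[30,-3,-17],[0,0,0],1],[[30,-3,-17],[0,0,0],1],[[30,-3,-17],[0,0,0],1]]' 
sed -i 's/def measure():/def measure(zp=.065):/;s/P=rect(blue,.065/P=rect(blue,zp/' h.py
sed -i 's/=measure()/=measure(.057)/;s/cast(h,.064/cast(h,.053/' look.py
python3 look.py; python3 -c "
from h import *
im,K,T=snap('side');im2,K2,T2=snap('top')
a=crop(im,235,190,345,265,7)[:,:770];b=crop(im2,278,200,368,298,5.3)
cv2.imwrite('pics/s3.png',a);cv2.imwrite('pics/t4.png',b)
# expected outline of right-bottom edge and top corners seated vs perched
c,n=np.cos(A),np.sin(A);W=lambda x,y,z:[(M[0]+c*x-n*y)/1e3,(M[1]+n*x+c*y)/1e3,z/1e3]
for nm,z in(('seated',57),('perched',65)):
  print(nm,'top corners FL FR BR BL in crop',((proj([W(-45,62,z),W(-45,-62,z),W(65,-62,z),W(65,62,z)],K,T)-[235,190])*7).round(0).tolist())"
```

```text
t: 10.05
ee_pos: [0.4518, 0.2996, 0.2155]
ee_rot: [0.001, 0.726, 0.688, 0.002]
force: [-0.9, -0.9, -0.8]
finger_gap: 0.999
plate in mixer [ 8.9 -0.3] size 110.55899810791016 124.5036849975586 ang -0.0029
hole [342.5 236.3] [ 23.9 -48.2]
hole [302.4 233.9] [24.2 47.9]
t 10.1 mixer xy -87.4 299.1 z 215.0 ang 1.571 tilt [ 0.003 -0.001 -1.   ] F [ 0.3 -0.8 -0.6] gap 1.0
seated top corners FL FR BR BL in crop [[180.0, 148.0], [296.0, 296.0], [640.0, 238.0], [495.0, 101.0]]
perched top corners FL FR BR BL in crop [[179.0, 126.0], [295.0, 272.0], [640.0, 214.0], [495.0, 79.0]]
```

View pics/s3.png

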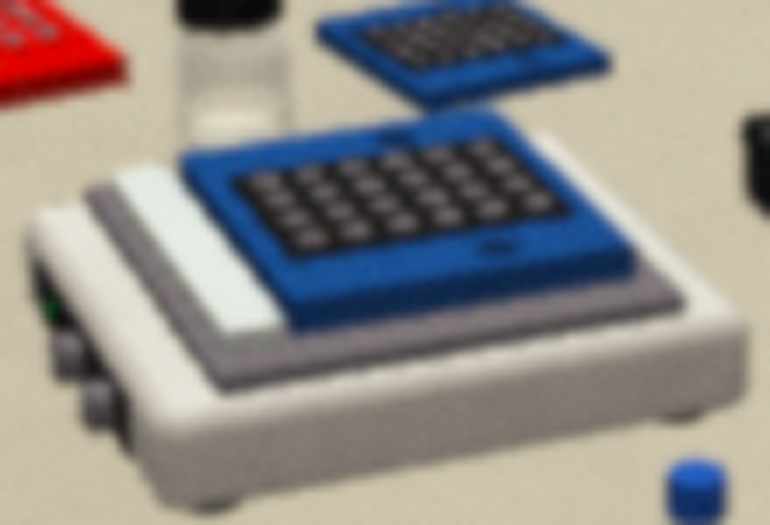

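View pics/t4.png

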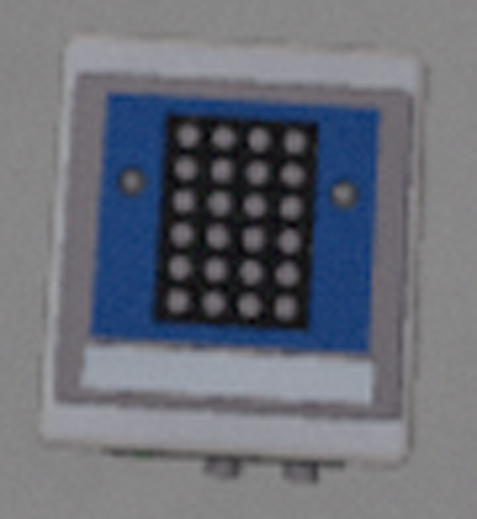

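The side crop shows the top corners at about (183,158), (293,300), (635,250) and (485,108). These match the seated prediction to within 12 crop pixels (under 2 image pixels), while the perched one is at least 24 crop pixels off. The top crop shows the pins inside both holes, at about (131,182) and (344,194), and the jar, vial and strip block were never touched. I hand in.

```bash
python3 -c "
from station import *
print(hand_in())"
```

```text
the job is handed in; nothing more can be done
None
```

The blue plate has dropped over both pins and lies flat on the mixer's deck. I handed the job in at about 10 s, with the gripper well clear.

**What I did:** I pushed the left edge with the open fingertips. The front tip pushed the plate sideways and took out about half its turn. I then pushed the front edge with both tips, which squared the plate, and kept going until it fell onto the pins. I did not grip or lift it, and the readings between moves showed only a few newtons.

**Last checks:**
- **Position:** the plate is at (8.9, -0.3) mm in mixer axes, turned -0.003 rad; nominal is (10, 0). The 1 mm difference is within the hole play and the camera calibration.
- **Seating:** in the side view all four top corners fit the seated height and not the perched one. In the top view a pin shows in each hole.
- **Bystanders:** the fingers never came near the jar, the vial or the strip block, but I did not measure them again at the end.

**Disagreements along the way:**
- **Mixer outline:** the first colour-mask measurement came out about 9 mm too small each way. I used the deck edges instead.
- **Sideways push:** it went about 2 mm too far. The front push brought the plate back to centre.

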